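Lock out the bandsaw switch

ROBOT

A 6-joint arm with a two-finger parallel gripper is mounted at the origin on the work surface. World frame = base frame: x ahead of the robot, y to its left, z up, the work surface at z = 0. Lengths are in m, angles in rad, forces in N, time in s.
With the tool pointing down it reaches from about 0.35 to 0.775 m from the base axis. Payload 5.5 kg.
Tool frame: the origin (TCP) lies midway between the tips of the shut fingers; the grasp point (between the pads) lies grip_point_offset behind it (grip_point_offset is the distance from the TCP to the grasp point, in m); z points along the fingers, y is the direction in which the jaws open and shut (so a half turn about z gives the same grasp; the last joint's range is limited). The gripper opens to 85 mm and grips with 20 to 120 N. Pads are 22 mm wide; open, the fingers measure 114 mm over their backs; the gripper's body (76 mm by 85 mm) begins 54 mm behind the grasp point. The pads swing forward as they close: fully open they stand 13 mm farther back than shut.
Start: joints at [-1.301, 0.313, 0.046, 1.304, 0, 1.431], TCP at [0.229, -0.527, 0.231] pointing down, gripper open.
Joint ranges: [-2.76, 2.76], [-0.86, 1.69], [-1.03, 1.26], [-2.2, 2.34], [-1.47, 1.5], [-3.14, 3.14]. Speed limits (rad/s): [2.57, 2.57, 3.14, 3.14, 3.14, 3.14].

INTERFACE

Orientations are given as a unit quaternion [w, x, y, z].
In Python, from workcell import * gives the robot as it stands.
- The arm moves only by the tool send_rows, never from a script. Its argument "series" is one flat list of numbers, 7 for each row, row after row: the shift along the tool's x, y, z in cm, then the turn, a rotation vector about the tool's x, y, z in degrees, then the opening, from 0 (shut) to 1 (fully open). A call has 1 to 10 rows; each row is the pose to reach, as a shift and turn from the pose commanded when the call began, along the tool's axes at that moment; what a row does not reach only later rows make up. A row lasts 1/12 s, in which the tool goes at most 41.7 mm and 7.16 degrees, less where a joint would pass 70% of its speed; a pose out of reach is approached as far as the arm can. A call with a gripper value outside its range is refused whole. The fingers move at their own pace and stop on an object; "newtons" is the grip in N (left out, the last holds). Time passes only in rows, so rows that repeat a pose let the fingers close. It gives the time, the measured TCP pose, the force and the opening at its end, in the units of the state.
- get_state(): the state, without advancing time (a new reading comes with each control period).
- read_camera(name): name is "scene" or "top" or "wrist"; returns the picture (384x512x3 uint8, blue, green, red); there is no depth.
- camera_info(name): a dict with "K" (3x3 intrinsics, pixels), "xyz" and "attitude" of the camera in the world. Camera axes: x right, y down, z forward; pixel columns grow to the right and rows downward; lengths in m; the calibration is good to about 2 mm. A picture is of the moment at which its call begins: read the wrist's pose just before it. camera_info takes no time and is no camera call; for the wrist camera it gives the pose at the moment of the call.
- hand_in(): hands the job in, once; it reports no verdict.
Trained networks look in the newest picture that a camera, given by its name, has taken for a name from the list of things; names that differ only in an ending like _2 or _b are one class to them, and where a whole thing is asked for, a point or a joint stands for the part that bears it (a point fixed in the world has none). Each returns a list of dicts, best first, with "p" (0 to 1); they miss things now and then, are a little off and sometimes report something else, mostly with a low value. They report only what shows in the picture. A call takes as long as a camera call.
- silhouettes(camera, label): "pixels" (384x512 bool, what is visible of it) and "box" ([left, top, width, height] in pixels, round what is visible of it).
The state is a dict: "clock": time; "joint_pos": joint angles; "qvel": joint speeds; "tau": joint torques, N m; "tcp_pos": TCP position; "orientation": TCP orientation; "wrist_force": force on the tool from outside, world axes, zero at the start; "ft_torque": the same for the moment, N m; "finger_gap": finger opening in m.
Only numpy, scipy, OpenCV 4.12 (cv2) and the standard library are available. Lean on these libraries where they do the work, as an engineer would, in place of code of your own. Each camera call takes 0.05 s, during which the arm holds its last target. There are 200 camera calls.

TASK

Lock the bandsaw's switch off before the blade is changed: shut the hinged cover over the switch box, then take the steel U-shackle from its wooden block, put its two legs down through the cover's two holes into the lock, and press it until the hidden pawl clicks and holds it down by itself. Press firmly but do not ram it against the bottom of the lock, leave the other things on the bench alone, and let go at the end.

Things in the scene. Friction and masses are not known exactly. Their poses are not given: they have to be found in the camera images.
- station: Switch station fixed on the bench: a grey switch box 114 x 84 mm, 44 mm high, with two round buttons, and at its near (robot) end the lock, an upright brass block with dark lines, 36 x 80 mm, 60 mm high. Origin on the bench under the station, 60 mm from the lock's centre. Axes: z up, x from the lock to the cover's hinge, y along the line of the lock's two mouths.
- lock_top (a point): Middle of the lock's flat top (60 mm high), midway between its two mouths. Axes as the station. The mouths are round, 11.5 mm wide, 23 mm either side of this point along y. How deep the shackle latches depends on the lock's hidden setting: its leg tips are 27 to 45 mm below this top when the pawls have clicked; it cannot be seen beforehand. A hard stop lies about 2 mm deeper.
- mouth_a (a point): Centre of the lock's +y mouth, level with the lock's top. Inside, an ejector spring pushes the shackle up, 4 to 7 N in all, over the last 24 mm before the click. Over the last 9 mm sprung pawls add resistance, to 10 to 17 N in all, until they click behind the legs' shoulders; then the resistance drops to about 7 N until the hard stop.
- mouth_b (a point): Centre of the lock's -y mouth, level with the lock's top. If let go before the click, the shackle is pushed up again, to tips 3 to 21 mm deep; after the click it stays down by itself. The lock is spoilt by pressing with more than about 25 N (40 N between shackle and station, summed over all contacts inside).
- cover (a joint): Angle (rad) of the aluminium cover, 164 x 90 mm, 4 mm thick, hinged along y at the station's far end: 0 = shut, level over switch box and lock, its upper face 4.5 mm above the lock's top; grows as its near edge swings up and away. Starts at 0.9 to 1.25. Stays where left; 1 to 5 N at the edge moves it. Its two 16 mm holes lie over the lock's mouths when shut.
- cover_hinge (a point): On the cover's upper face at the hinge line, mid-width; the hinge axis is 2 mm under this face, 144 mm from lock_top along the station's x and 2.5 mm higher. Axes turn with the cover: -x along the cover to its free edge, z normal to the upper face (the one that looks away from the robot while open), y the hinge line.
- cover_edge (a point): On the upper face of the cover, middle of its width, 160 mm from the hinge line and 4 mm from the free edge. Same axes as cover_hinge.
- shackle: Loose square-cornered steel U-shackle, 110 to 180 g, standing legs down in the wooden block: two round legs 10 mm thick, 46 mm apart (centres), under a straight crown bar 10 x 10 x 56 mm; 86 mm high. Origin midway between the leg tips, at their level; z up, y along the crown. Either way round fits. Tips taper to 3 mm over 8 mm; a groove runs round each leg 9 to 17 mm up.
- crown (a point): Centre of the shackle's crown bar, 81 mm above the tips, the place to grip (across the bar). Axes as the shackle.
- rack: Wooden block fixed to the bench, 50 x 92 mm and 35 mm high, with two 13 mm holes 28 mm deep, 46 mm apart along y, in which the shackle stands loosely. Origin: centre of its underside.
- hex_block: Bystander: dark turned hexagonal wood block 60 mm wide, 44 mm high. Origin: centre of underside.
- offcut: Bystander: dark wood offcut 55 x 32 mm, 22 mm high. Origin: centre of underside.
- screwdriver: Bystander: screwdriver lying on the bench.

How it is judged:
On the way, in this order (a step that is already met when the one before it is completed fails the run):
1. the cover is shut over the switch box and the lock (within 0.06 rad) (value of joint cover below 0.06 rad), for 0.2 s.
2. both legs of the shackle are in the lock's mouths (z of shackle in the frame of lock_top below -0.008 m and horizontal distance between shackle and lock_top below 0.006 m and angle between the y axis of shackle and the y axis of lock_top, either way round below 0.1 rad), for 0.1 s.
At the end, for the whole second after the job is handed in: The cover is shut (within 0.06 rad) and the released shackle stays down at rest in the lock, held by the pawl against the ejector: leg tips more than 24.5 mm below the lock's top, centred within 6 mm and square within 0.1 rad (value of joint cover below 0.06 rad and z of shackle in the frame of lock_top below -0.0245 m and horizontal distance between shackle and lock_top below 0.006 m and angle between the y axis of shackle and the y axis of lock_top, either way round below 0.1 rad and linear speed of shackle below 0.02 m/s); the robot touches nothing.
It fails at once if the shackle was rammed: more than 40 N in all between the shackle and the station (contact force between shackle and station above 40 N).
It fails at once if a bystander (wood block, offcut, screwdriver) was moved more than 30 mm (distance of any of hex_block, offcut, screwdriver from where it was at the start of the episode above 0.03 m).
It also fails if it takes over 72 s, if anything falls off the work surface, if the arm or the gripper's body presses on something with over 40 N, if the wrist force passes 120 N, or if a joint passes its speed limit or range.

## Working session

There is one attempt and no reset: what is moved stays moved. The work goes in short steps, Python scripts to look and compute and a tool call to move; the robot and the scene stay as the last step left them, time stands still between calls to the robot, and variables do not carry over. Pictures are saved under pics/ and viewed, about 8 in all and at most 12, crops included, and the job is handed in when it is done.

Besides the shell and the picture viewer there is one more tool, called after ">>>" by a JSON object that holds its "api" and its "payload", one argument or row to a line. send_rows: Moves the arm, as the interface text tells. Its arguments: {"type":"object","properties":{"series":{"type":"array"},"newtons":{"type":"number"}},"required":["series"]}

```bash
mkdir -p pics; ls
python3 - <<'E'
from workcell import *
import cv2,numpy as np
s=get_state();print(s)
try: print(grip_point_offset)
except Exception as e: print(e)
ims=[]
for c in("scene","top"):
    im=read_camera(c);cv2.imwrite(f"pics/{c}0.png",im);print(c,camera_info(c))
    for l in("station","cover","shackle","rack","hex_block","offcut","screwdriver"):
        for d in silhouettes(c,l)[:2]:
            ys,xs=np.nonzero(d["pixels"]);print(l,round(d["p"],2),d["box"],xs.mean().round(1),ys.mean().round(1))
print(get_state()["clock"])
E
```

```text
pics
{'clock': 0.0, 'joint_pos': array([-1.30059573e+00,  3.13950601e-01,  4.49673979e-02,  1.30359777e+00,
       -4.40675548e-06,  1.43118832e+00]), 'qvel': array([ 0.00087042,  0.00211102,  0.00018712, -0.00145091,  0.00089579,
       -0.000742  ]), 'tau': array([ 4.14237311e-04, -4.80628109e+01,  2.98531687e+01,  1.92878558e-02,
       -1.50087935e-04, -9.81591938e-06]), 'tcp_pos': array([ 0.22894612, -0.52689257,  0.23043247]), 'orientation': array([-8.90278643e-04,  9.79080071e-01,  2.03473384e-01, -6.04227392e-05]), 'wrist_force': array([-0.3003474 ,  0.07244177, -0.27200703]), 'ft_torque': array([ 0.01216214,  0.03099236, -0.0463967 ]), 'finger_gap': 0.08529905389599002}
0.0187
scene {'K': array([[431.09369712,   0.        , 256.35427012],
       [  0.        , 431.09369712, 185.55837634],
       [  0.        ,   0.        ,   1.        ]]), 'xyz': array([ 0.83481621, -0.43811638,  0.68192145]), 'attitude': array([-0.3145512 ,  0.91770435,  0.22635927, -0.08739424])}
station 0.74 [171.2, 160.2, 100.0, 134.7] 225.6 229.4
cover 0.97 [189.2, 165.3, 85.9, 116.6] 232.5 220.9
shack
[... 326 characters left out ...]
y([[469.60694257,   0.        , 248.64399387],
       [  0.        , 469.60694257, 186.70300899],
       [  0.        ,   0.        ,   1.        ]]), 'xyz': array([ 0.51639074, -0.00944203,  0.89306492]), 'attitude': array([-0.01835468,  0.71491768, -0.69808243,  0.0351674 ])}
station 0.8 [271.8, 134.9, 77.0, 103.2] 307.6 183.4
cover 0.66 [291.4, 138.7, 60.3, 44.8] 319.3 158.5
shackle 0.67 [139.8, 156.5, 39.8, 19.5] 156.2 164.1
rack 0.82 [132.7, 149.7, 59.2, 41.1] 161.9 168.5
hex_block 0.7 [220.4, 141.4, 29.8, 30.5] 232.8 154.9
offcut 0.97 [218.5, 244.3, 31.1, 32.8] 237.8 260.8
screwdriver 0.86 [203.1, 31.5, 27.7, 100.3] 218.3 67.6
screwdriver 0.56 [272.3, 137.8, 79.0, 98.4] 307.9 183.4
0.8
```

Run:
```python
import cv2,numpy as np
a=cv2.imread("pics/scene0.png")[90:320,130:440];b=cv2.imread("pics/top0.png")[20:300,110:380]
cv2.imwrite("pics/a.png",cv2.resize(a,None,fx=2.5,fy=2.5,interpolation=2))
cv2.imwrite("pics/b.png",cv2.resize(b,None,fx=2.1,fy=2.1,interpolation=2))
```

```text
(no output)
```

View pics/a.png

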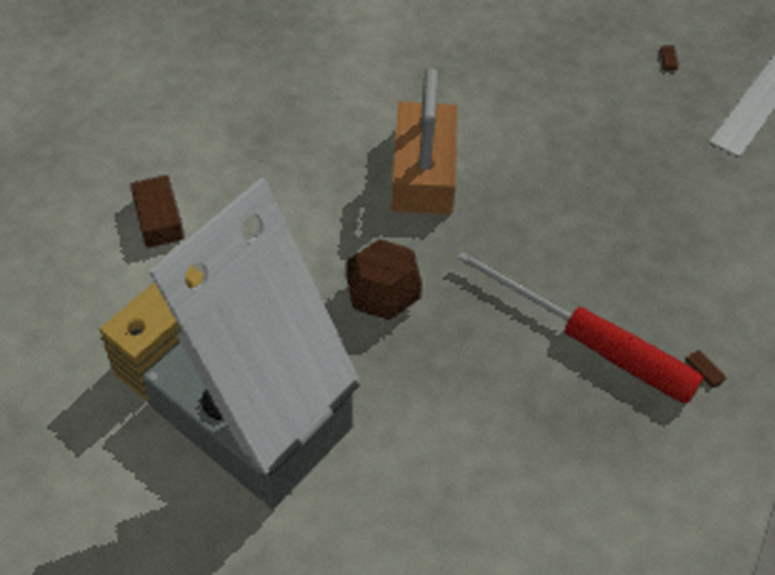

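View pics/b.png

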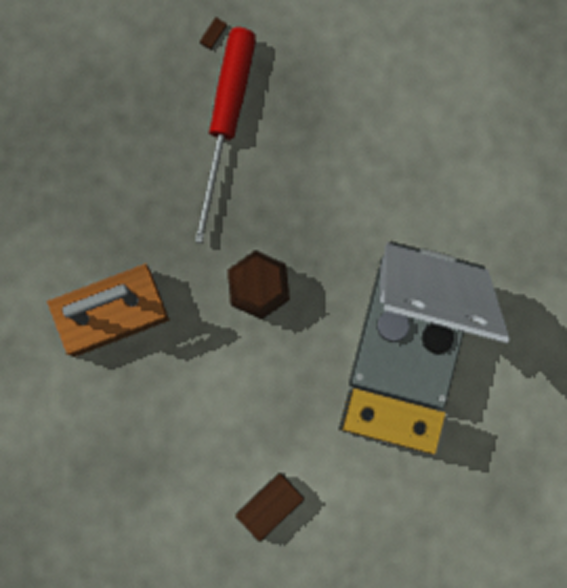

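```bash
cat > fit.py <<'E'
from h import *
ct,cs=camera_info("top"),camera_info("scene")
T=lambda u,v:(u/2.1+110,v/2.1+20); S=lambda u,v:(u/2.5+130,v/2.5+90)
def res(st):
    r=[]
    m=stn(st,[[-.06,.023,.06],[-.06,-.023,.06]])
    r.append(proj(ct,m)-[T(367,413),T(420,428)])
    r.append(proj(cs,m[1:])-[S(136,327)])
    k=cover(st,[[-.164,.045,0],[-.164,-.045,0]])
    r.append(proj(ct,k)-[T(383,305),T(508,336)])
    r.append(proj(cs,k)-[S(265,178),S(151,273)])
    k=cover(st,[[-.144,.023,0],[-.144,-.023,0]])
    r.append(proj(ct,k)-[T(417,303),T(480,320)])
    r.append(proj(cs,k)-[S(253,226),S(196,275)])
    return np.concatenate(r).ravel()
f=least_squares(res,[.58,-.13,-.25,1.1]);st=f.x;print(f.cost,st,np.round(f.fun,1))
print("hinge",cover(st,[0,0,0]),"edge",cover(st,[-.16,0,0]),"locktop",stn(st,[-.06,0,.06]))
E
python3 - <<'E'
from fit import *
for l,z in(("hex_block",.022),("offcut",.011)):
    d=silhouettes("top",l)[0];ys,xs=np.nonzero(d["pixels"]);print(l,back(ct,(xs.mean(),ys.mean()),z))
for p in[(235,35),(200,240)]: print("sd",back(ct,T(*p),.01))
r=np.array([back(ct,T(*p),.035) for p in[(50,300),(150,265),(167,318),(68,354)]]); print("rack",r,r.mean(0))
E
```

```text
10.49658718326272 [ 0.58221617 -0.13056313 -0.23529798  1.09921005] [ 0.2 -0.6  0.  -1.1 -1.5 -0.4  0.6 -1.4  0.2 -0.4 -1.1 -0.2 -0.8 -0.6
 -1.4 -1.  -2.  -1.3 -1.5  0.3 -1.2 -0. ]
hinge [[ 0.66563415 -0.15056166  0.0634086 ]] edge [[ 0.59494908 -0.1336157   0.2059444 ]] locktop [[ 0.52386948 -0.11657517  0.06      ]]
hex_block [0.64163168 0.00147135 0.022     ]
offcut [ 0.44479261 -0.01259106  0.011     ]
sd [0.87271701 0.02857489 0.01      ]
sd [0.68134319 0.05498214 0.01      ]
rack [[0.62025563 0.18190941 0.035     ]
 [0.65334443 0.09616662 0.035     ]
 [0.6071015  0.07982139 0.035     ]
 [0.57352283 0.16444101 0.035     ]] [0.6135561  0.13058461 0.035     ]
```

```bash
cat >> h.py <<'E'
def rows(targets,grip,p0=None):
    """targets: list of (xyz, yaw) -> tool-frame rows from the present pose (tool straight down)"""
    s=get_state(); Q=rot(s["orientation"]); p=s["tcp_pos"]
    print("t",round(s["clock"],2),"tcp",np.round(p,4),"yaw",round(np.arctan2(*Q.as_matrix()[[1,0],0]),3),"F",np.round(s["wrist_force"],1),"gap",round(s["finger_gap"],4))
    for x,y in targets:
        d=Q.inv().apply(np.array(x)-p)*100
        T=R.from_matrix(np.array([[np.cos(y),np.sin(y),0],[np.sin(y),-np.cos(y),0],[0,0,-1]]).T)
        w=(Q.inv()*T).as_rotvec(degrees=True)
        print(*np.round(d,2),*np.round(w,1),grip,sep=",",end=",\n")
def lin(a,b,ya,yb,n): return [(np.array(a)+(np.array(b)-a)*k/n,ya+(yb-ya)*k/n) for k in range(1,n+1)]
ST=[0.5822,-0.1306,-0.2353,1.099]
E
python3 - <<'E'
from h import *
st=ST
b=stn(st,[.07,0,.27])[0]
print(b); s=get_state()
rows(lin(s["tcp_pos"],b,.41,1.336,16),0)
E
```

```text
[ 0.65027111 -0.14691943  0.27      ]
t 0.9 tcp [ 0.2291 -0.5274  0.2313] yaw 0.41 F [ 0.3 -0.2 -0.6] gap 0.0852
3.36,-1.13,-0.24,0.0,0.0,-3.3,0,
6.72,-2.26,-0.48,0.0,0.0,-6.6,0,
10.09,-3.4,-0.73,0.0,0.0,-10.0,0,
13.45,-4.53,-0.97,0.0,0.0,-13.3,0,
16.81,-5.66,-1.21,0.0,0.0,-16.6,0,
20.17,-6.79,-1.45,0.0,0.0,-19.9,0,
23.53,-7.93,-1.69,0.0,0.0,-23.2,0,
26.9,-9.06,-1.93,0.0,0.0,-26.5,0,
30.26,-10.19,-2.18,0.0,0.0,-29.9,0,
33.62,-11.32,-2.42,0.0,0.0,-33.2,0,
36.98,-12.46,-2.66,0.0,0.0,-36.5,0,
40.34,-13.59,-2.9,0.0,0.0,-39.8,0,
43.7,-14.72,-3.14,0.0,0.0,-43.1,0,
47.07,-15.85,-3.39,0.0,0.0,-46.4,0,
50.43,-16.99,-3.63,0.0,0.0,-49.8,0,
53.79,-18.12,-3.87,0.0,0.0,-53.1,0,
```

>>> {"api": "send_rows", "payload": {
  "series": [3.4,-1.1,-1.5,0,0,-3.3,0,6.7,-2.3,-3,0,0,-6.6,0,10.1,-3.4,-4,0,0,-10,0,13.4,-4.5,-4,0,0,-13.3,0,16.8,-5.7,-4,0,0,-16.6,0,20.2,-6.8,-4,0,0,-20,0,23.5,-7.9,-4,0,0,-23.2,0,26.9,-9.1,-4,0,0,-26.5,0,30.3,-10.2,-4,0,0,-29.9,0,33.6,-11.3,-4,0,0,-33.2,0]
}}

```text
clock: 1.73
tcp_pos: [0.4934, -0.2885, 0.2715]
orientation: [0.0, 0.879, 0.476, 0.0]
wrist_force: [0.4, -0.6, -0.6]
finger_gap: -0.0001
```

Run:
```python
from h import *
st=ST
b=stn(st,[.07,0,.27])[0];b2=stn(st,[.07,0,.168])[0]
rows([(b,1.336),(b2,1.336)],0)
```

```text
t 1.73 tcp [ 0.4934 -0.2885  0.2715] yaw 0.992 F [ 0.4 -0.6 -0.6] gap -0.0001
20.43,5.39,0.15,0.0,0.0,-19.7,0,
20.43,5.39,10.35,0.0,0.0,-19.7,0,
```

>>> {"api": "send_rows", "payload": {
  "series": [4,1.1,0,0,0,-4,0,8,2.1,0,0,0,-8,0,12,3.2,0,0,0,-12,0,16,4.3,0,0,0,-16,0,20.4,5.4,0,0,0,-19.7,0,20.4,5.4,0,0,0,-19.7,0,20.4,5.4,3.5,0,0,-19.7,0,20.4,5.4,7,0,0,-19.7,0,20.4,5.4,10.3,0,0,-19.7,0,20.4,5.4,10.3,0,0,-19.7,0]
}}

```text
clock: 2.57
tcp_pos: [0.6448, -0.1475, 0.1602]
orientation: [-0.006, 0.786, 0.618, -0.004]
wrist_force: [-2.0, 0.1, -1.7]
finger_gap: 0.0001
```

Run:
```python
from h import *
st=np.array(ST); W=[]
for a in np.linspace(1.15,0.03,14):
    c=cover([*st[:3],a],[-.12,0,0])[0]+stn([0,0,st[2]],[.012,0,0])[0]
    W.append((c,1.336))
rows(W,0)
```

```text
t 2.57 tcp [ 0.6448 -0.1475  0.1602] yaw 1.333 F [-2.   0.1 -1.7] gap 0.0001
0.18,-1.61,-1.25,-0.8,-0.1,-0.2,0,
0.18,-2.54,-0.79,-0.8,-0.1,-0.2,0,
0.18,-3.42,-0.25,-0.8,-0.1,-0.2,0,
0.18,-4.26,0.36,-0.8,-0.1,-0.2,0,
0.17,-5.03,1.04,-0.8,-0.1,-0.2,0,
0.17,-5.75,1.79,-0.8,-0.1,-0.2,0,
0.17,-6.4,2.59,-0.8,-0.1,-0.2,0,
0.16,-6.98,3.45,-0.8,-0.1,-0.2,0,
0.16,-7.48,4.35,-0.8,-0.1,-0.2,0,
0.16,-7.9,5.3,-0.8,-0.1,-0.2,0,
0.16,-8.24,6.27,-0.8,-0.1,-0.2,0,
0.16,-8.5,7.27,-0.8,-0.1,-0.2,0,
0.15,-8.66,8.29,-0.8,-0.1,-0.2,0,
0.15,-8.74,9.32,-0.8,-0.1,-0.2,0,
```

>>> {"api": "send_rows", "payload": {
  "series": [0,-1,0,0,0,0,0,0,-2.1,0,0,0,0,0,0,-3.0,0,0,0,0,0,0,-3.9,0.5,0,0,0,0,0,-4.8,1.1,0,0,0,0,0,-5.6,1.8,0,0,0,0,0,-6.3,2.6,0,0,0,0,0,-6.9,3.4,0,0,0,0,0,-7.5,4.3,0,0,0,0,0,-7.9,5.2,0,0,0,0]
}}

```text
clock: 3.4
tcp_pos: [0.5734, -0.1313, 0.1186]
orientation: [0.002, 0.786, 0.618, 0.001]
wrist_force: [0.4, 0.7, 1.3]
finger_gap: -0.0001
```

Run:
```python
from h import *
st=np.array(ST); W=[]
for a in np.linspace(.5,0.0,6):
    c=cover([*st[:3],a],[-.12,0,0])[0]+stn([0,0,st[2]],[.012,0,0])[0]
    W.append((c,1.336))
rows(W,0)
im=read_camera("top");cv2.imwrite("pics/c.png",cv2.resize(im[100:270,220:420],None,fx=3,fy=3,interpolation=2))
```

```text
t 3.4 tcp [ 0.5734 -0.1313  0.1186] yaw 1.332 F [0.4 0.7 1.3] gap -0.0001
0.27,0.0,-0.32,0.2,0.0,-0.2,0,
0.27,-0.54,0.75,0.2,0.0,-0.2,0,
0.27,-0.97,1.87,0.2,0.0,-0.2,0,
0.27,-1.29,3.02,0.2,0.0,-0.2,0,
0.27,-1.5,4.21,0.2,0.0,-0.2,0,
0.27,-1.58,5.4,0.2,0.0,-0.2,0,
```

View pics/c.png

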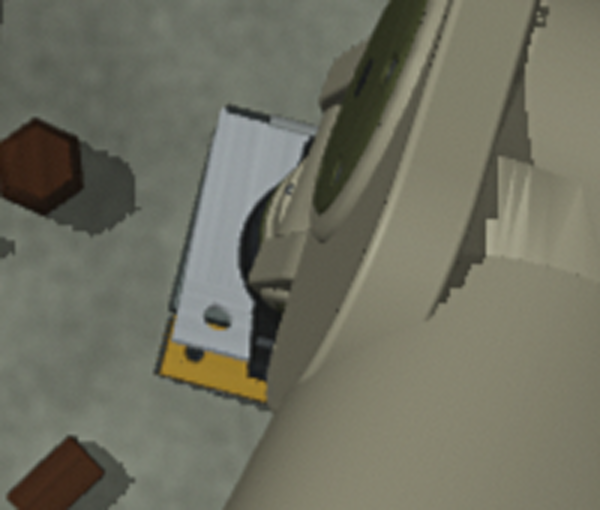

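The picture shows the cover following the finger, now about half shut; its hole at (217,318) lies short of the mouth at (194,353). Continuing the arc.

>>> {"api": "send_rows", "payload": {
  "series": [0.2,-0.3,0.4,0,0,0,0,0.2,-0.6,1,0,0,0,0,0.2,-0.9,1.7,0,0,0,0,0.2,-1.1,2.4,0,0,0,0,0.2,-1.3,3.1,0,0,0,0,0.2,-1.4,3.8,0,0,0,0,0.2,-1.5,4.4,0,0,0,0,0.2,-1.5,4.9,0,0,0,0,0.2,-1.5,5.2,0,0,0,0,0.2,-1.5,5.2,0,0,0,0]
}}

```text
clock: 4.28
tcp_pos: [0.558, -0.1248, 0.0645]
orientation: [-0.0, 0.786, 0.618, -0.0]
wrist_force: [-2.7, 0.5, 6.7]
finger_gap: 0.0003
```

>>> {"api": "send_rows", "payload": {
  "series": [0,0,0.1,0,0,0,0,0,0,0.2,0,0,0,0,0,0,0.2,0,0,0,0,0,0,0.2,0,0,0,0]
}}

```text
clock: 4.62
tcp_pos: [0.5581, -0.1248, 0.0644]
orientation: [0.0, 0.786, 0.618, -0.0]
wrist_force: [-6.9, 1.8, 17.6]
finger_gap: -0.0
```

>>> {"api": "send_rows", "payload": {
  "series": [0,0,-2,0,0,0,0,0,0,-5,0,0,0,0,0,0.5,-8,0,0,0,0,0,2,-11,0,0,0,0.5,0,4,-13,0,0,0,1,0,6,-14,0,0,0,1,0,6,-14,0,0,0,1,0,6,-14,0,0,0,1,0,6,-14,0,0,0,1]
}}

```text
clock: 5.37
tcp_pos: [0.6158, -0.1388, 0.2009]
orientation: [-0.001, 0.786, 0.618, -0.001]
wrist_force: [0.6, 0.1, -1.1]
finger_gap: 0.0726
```

Run:
```python
from h import *
import pickle
s=get_state();i=camera_info("wrist");im=read_camera("wrist");cv2.imwrite("pics/w1.png",im)
pickle.dump(i,open("w1.pkl","wb"))
print(s["tcp_pos"],s["orientation"],i,s["wrist_force"])
print(proj(i,stn(ST,[[-.06,.023,.0645],[-.06,-.023,.0645]])),proj(i,[[.613,.131,.093]]))
```

```text
[ 0.61577736 -0.13878513  0.20087409] [-1.16186151e-03  7.85965164e-01  6.18269207e-01 -7.73449707e-04] {'K': array([[324.4019203 ,   0.        , 254.46163001],
       [  0.        , 324.4019203 , 190.74274718],
       [  0.        ,   0.        ,   1.        ]]), 'xyz': array([ 0.63298172, -0.06806521,  0.34244586]), 'attitude': array([ 0.13928381,  0.98311895, -0.11729026, -0.01789238])} [ 0.56023499  0.13881906 -1.1166959 ]
[[145.99899084 156.77911796]
 [150.84876107 207.03304353]] [[ 140.66858619 -243.53908902]]
```

View pics/w1.png

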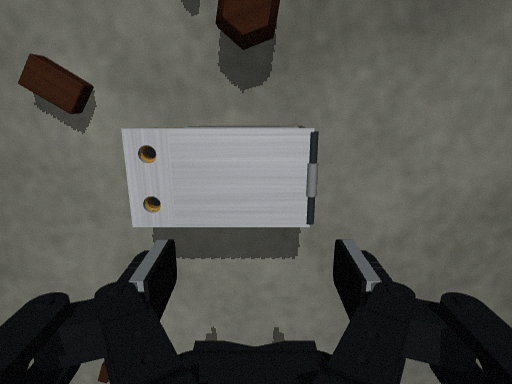

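```bash
cat >> h.py <<'E'
def holes(im,i,z=.0645,guess=None):
    g=im.astype(int); b=cv2.cvtColor(im,cv2.COLOR_BGR2HSV)
    m=((g.min(2)<90)).astype(np.uint8); P=[]
    for u,v in guess:
        n,l,stt,c=cv2.connectedComponentsWithStats(m)
        k=min((k for k in range(1,n) if 60<stt[k,4]<3000),key=lambda k:np.hypot(*(c[k]-[u,v])))
        x,y,w,h,A=stt[k]; uv=[x+w/2-.5,y+h/2-.5]; P.append(back(i,uv,z)); print("hole",uv,w,h,A,P[-1].round(4))
    P=np.array(P); d=P[0]-P[1]; print("mid",P.mean(0).round(4),"sep",np.hypot(*d[:2]).round(4),"yaw",np.arctan2(-d[0],d[1]).round(4)); return P
E
python3 - <<'E'
from h import *
import pickle
im=cv2.imread("pics/w1.png");i=pickle.load(open("w1.pkl","rb"))
holes(im,i,guess=[(147,154),(151,204)])
print(rot(get_state()["orientation"]).inv().apply(i["xyz"]-get_state()["tcp_pos"]), (rot(get_state()["orientation"]).inv()*rot(i["attitude"])).as_rotvec(degrees=True))
Y=1.95; p=np.array([.613,.131,.093]); 
rows([([.613,.131,.25],Y),([.613,.131,.18],Y)],1)
print(ST, stn(ST,[-.06,0,.0645]))
E
```

```text
hole [np.float64(146.5), np.float64(153.5)] 18 18 243 [ 0.5306 -0.0916  0.0645]
hole [np.float64(151.5), np.float64(203.5)] 18 16 207 [ 0.5201 -0.1359  0.0645]
mid [ 0.5254 -0.1138  0.0645] sep 0.0455 yaw -0.2311
[ 7.27592933e-02 -3.13580084e-07 -1.41670995e-01] [-12.71863235 -12.65328931  89.36569509]
t 5.42 tcp [ 0.6154 -0.1386  0.2008] yaw 1.333 F [-0.4  0.3 -0.8] gap 0.0791
26.15,-6.6,-4.9,-0.2,-0.1,-35.3,1,
26.15,-6.58,2.1,-0.2,-0.1,-35.3,1,
[0.5822, -0.1306, -0.2353, 1.099] [[ 0.52385333 -0.11661192  0.0645    ]]
```

>>> {"api": "send_rows", "payload": {
  "series": [4,-1,-2,0,0,-6,1,8,-2,-3,0,0,-12,1,12,-3,-3,0,0,-18,1,16,-4,-3,0,0,-24,1,20,-5,-3,0,0,-30,1,24,-6,-2,0,0,-35.3,1,26.2,-6.6,-2,0,0,-35.3,1,26.2,-6.6,-2,0,0,-35.3,1,26.2,-6.6,-2,0,0,-35.3,1,26.2,-6.6,-2,0,0,-35.3,1]
}}

```text
clock: 6.25
tcp_pos: [0.6135, 0.1307, 0.2216]
orientation: [-0.0, 0.561, 0.828, -0.001]
wrist_force: [0.1, 0.1, -0.3]
finger_gap: 0.0854
```

Run:
```python
from h import *
import pickle
s=get_state();i=camera_info("wrist");im=read_camera("wrist");cv2.imwrite("pics/w2.png",im)
pickle.dump(i,open("w2.pkl","wb"))
print(s["tcp_pos"],s["orientation"])
for d in silhouettes("wrist","shackle")[:2]: print(d["p"],d["box"])
d=silhouettes("wrist","shackle")[0]["pixels"];np.save("w2m.npy",d)
```

```text
[0.61349164 0.13067473 0.22162816] [-4.57210952e-04  5.61461429e-01  8.27502466e-01 -7.22805674e-04]
0.57 [247.0, 137.6, 15.4, 72.6]
```

View pics/w2.png

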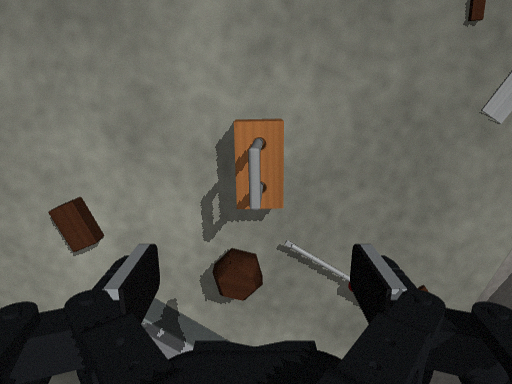

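Run:
```python
from h import *
import pickle
im=cv2.imread("pics/w2.png");i=pickle.load(open("w2.pkl","rb"))
hsv=cv2.cvtColor(im,cv2.COLOR_BGR2HSV)
roi=np.zeros(im.shape[:2],np.uint8);roi[125:212,238:280]=1
m=((hsv[...,1]<60)&(hsv[...,2]>105)).astype(np.uint8)*roi
n,l,s,c=cv2.connectedComponentsWithStats(m);k=1+np.argmax(s[1:,4]);print(s[k],c[k])
r=cv2.minAreaRect(np.argwhere(l==k)[:,::-1].astype(np.float32));print(r)
P=cv2.boxPoints(r);P=P[np.argsort(P[:,1])];a,b=P[:2].mean(0),P[2:].mean(0)
A,B=back(i,a,.093),back(i,b,.093);print(A,B,np.hypot(*(A-B)[:2]),(A+B)/2,"yaw",np.arctan2(-(A-B)[0],(A-B)[1]))
# expected rack
for uv in[(235,119),(284,119),(284,209),(235,209)]: print(back(i,uv,.035).round(4))
q=rot(get_state()["orientation"]).inv()
print("rel tool",q.apply((A+B)/2-get_state()["tcp_pos"]), "dir",q.apply(A-B))
cv2.imwrite("pics/w2c.png",cv2.resize(im[115:215,225:295],None,fx=6,fy=6,interpolation=0))
```

```text
[250 148  10  61 541] [254.91866913 178.05175601]
((254.5, 178.0), (60.0, 9.0), 90.0)
[0.60269102 0.16019174 0.093     ] [0.62226995 0.11094224 0.093     ] 0.052998573136660856 [0.61248048 0.13556699 0.093     ] yaw 0.37838889351959454
[0.5773 0.1716 0.035 ]
[0.6224 0.1895 0.035 ]
[0.6594 0.1028 0.035 ]
[0.6107 0.0834 0.035 ]
rel tool [0.00637    0.00052836 0.12921861] dir [ 5.29984490e-02 -1.14113157e-04 -1.17697160e-05]
```

View pics/w2c.png

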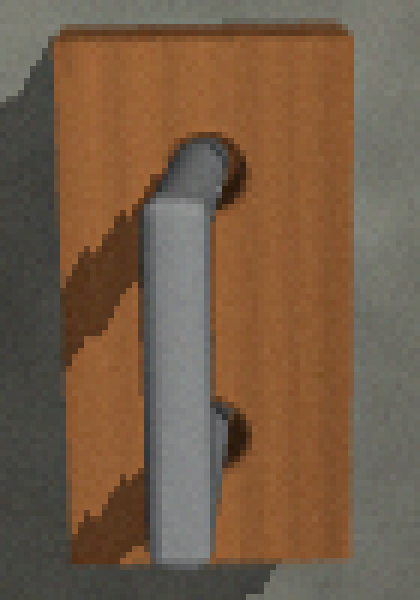

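The crown's top face lies at u 250–260, v 148–208. The shackle leans about 5 mm to the left of the rack's hole line, which is at u≈259. I'll centre the jaws on the hole line so that closing them rights it.

>>> {"api": "send_rows", "payload": {
  "series": [0.3,0.3,3,0,0,0,1,0.6,0.5,6,0,0,0,1,0.6,0.5,9,0,0,0,1,0.6,0.5,12,0,0,0,1,0.6,0.5,14,0,0,0,1,0.6,0.5,15.1,0,0,0,1,0.6,0.5,15.1,0,0,0,1,0.6,0.5,15.1,0,0,0,0.5,0.6,0.5,15.1,0,0,0,0.3,0.6,0.5,15.1,0,0,0,0.2],
  "newtons": 30
}}

```text
clock: 7.23
tcp_pos: [0.6185, 0.1383, 0.0734]
orientation: [0.001, 0.562, 0.827, 0.001]
wrist_force: [-0.5, 0.4, 0.8]
finger_gap: 0.0523
```

>>> {"api": "send_rows", "payload": {
  "series": [0,0,0,0,0,0,0.1,0,0,0,0,0,0,0,0,0,0,0,0,0,0,0,0,0,0,0,0,0,0,0,0,0,0,0,0,0,0,0,0,0,0,0],
  "newtons": 80
}}

```text
clock: 7.73
tcp_pos: [0.6174, 0.1385, 0.0721]
orientation: [0.001, 0.561, 0.828, 0.0]
wrist_force: [-0.6, -0.3, 4.6]
finger_gap: 0.0081
```

>>> {"api": "send_rows", "payload": {
  "series": [0,0,0,0,0,0,0,0,0,0,0,0,0,0,0,0,-0.5,0,0,0,0,0,0,-1,0,0,0,0]
}}

```text
clock: 8.07
tcp_pos: [0.6159, 0.1384, 0.0806]
orientation: [-0.001, 0.562, 0.827, -0.001]
wrist_force: [-0.2, 0.8, -0.9]
finger_gap: 0.0083
```

Run:
```python
from h import *
s=get_state();print(s["tcp_pos"],s["finger_gap"],s["wrist_force"],s["ft_torque"])
im=read_camera("wrist");im2=read_camera("scene")
a=cv2.resize(im[150:384,150:370],None,fx=1.75,fy=1.75,interpolation=2);b=cv2.resize(im2[60:200,240:370],(380,409),interpolation=2)
h=np.zeros((410,770,3),np.uint8);h[:409,:385]=a[:409];h[:409,388:768]=b
cv2.imwrite("pics/g.png",h)
```

```text
[0.61593609 0.13836116 0.08058169] 0.008312872003282873 [-0.21305802  0.80303836 -0.90982046] [ 0.00474281 -0.0184463  -0.00890692]
```

View pics/g.png

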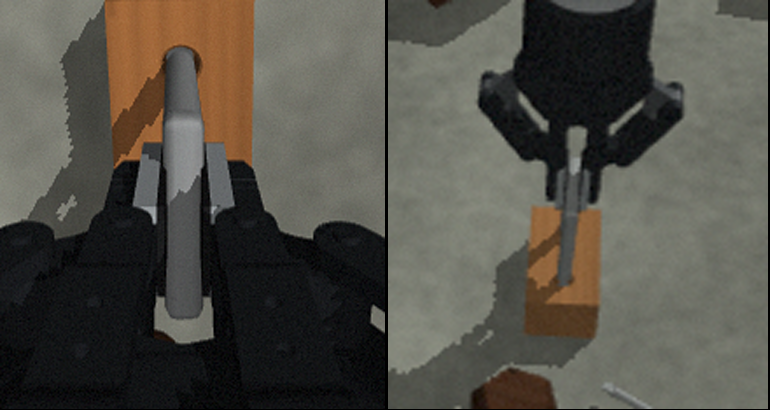

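>>> {"api": "send_rows", "payload": {
  "series": [0,0,-2,0,0,0,0,0,0,-4,0,0,0,0,0,0,-6,0,0,0,0,0,0,-8,0,0,0,0,0,0,-10,0,0,0,0,0,0,-12,0,0,0,0,0,0,-12,0,0,0,0]
}}

```text
clock: 8.75
tcp_pos: [0.6189, 0.1386, 0.2055]
orientation: [0.003, 0.562, 0.827, 0.002]
wrist_force: [0.5, 1.4, -1.3]
finger_gap: 0.0081
```

Run:
```python
from h import *
Y=1.338; c=np.array([.5254,-.1138]); t=c+.0011*np.array([np.cos(Y),np.sin(Y)])
print(t); rows([([*t,.20],Y),([*t,.15],Y)],0)
```

```text
[ 0.52565377 -0.11272967]
t 8.75 tcp [0.6189 0.1386 0.2055] yaw 1.949 F [ 0.5  1.4 -1.3] gap 0.0081
-19.91,-17.95,0.47,0.4,-0.0,35.0,0,
-19.9,-17.98,5.47,0.4,-0.0,35.0,0,
```

>>> {"api": "send_rows", "payload": {
  "series": [-2.2,-2,0,0,0,4,0,-4.4,-4,0,0,0,8,0,-6.6,-6,0,0,0,12,0,-8.8,-8,0,0,0,16,0,-11,-10,0,0,0,20,0,-13.2,-12,0,0,0,24,0,-15.4,-14,0,0,0,28,0,-17.6,-16,0,0,0,32,0,-19.9,-17.9,0,0,0,35,0,-19.9,-17.9,0,0,0,35,0]
}}

```text
clock: 9.58
tcp_pos: [0.5221, -0.1167, 0.1998]
orientation: [-0.0, 0.787, 0.618, -0.001]
wrist_force: [0.4, 0.1, -2.3]
finger_gap: 0.0079
```

>>> {"api": "send_rows", "payload": {
  "series": [0,0,2,0,0,0,0,0,0,4,0,0,0,0,0,0,4.5,0,0,0,0,0,0,4.5,0,0,0,0,0,0,4.5,0,0,0,0,0,0,4.5,0,0,0,0]
}}

```text
clock: 10.08
tcp_pos: [0.5246, -0.1125, 0.157]
orientation: [0.001, 0.784, 0.621, 0.0]
wrist_force: [0.3, 0.1, -1.4]
finger_gap: 0.0079
```

Run:
```python
from h import *
import pickle
Y=1.338; c=np.array([.5254,-.1138]); t=c+.0011*np.array([np.cos(Y),np.sin(Y)])
rows([([*t,.15],Y)],0)
i=camera_info("wrist");s=get_state();im=read_camera("wrist");cv2.imwrite("pics/w3.png",im);pickle.dump((i,s),open("w3.pkl","wb"))
# predicted pixels: hole rims (w1 estimate) and leg axis tips
Q=rot(s["orientation"]);tt=s["tcp_pos"]
H=lambda d:[c[0]+d*np.cos(Y),c[1]+d*np.sin(Y),.0645]
print("holes",proj(i,[H(.023),H(-.023)]))
for z in(.063-.008,.0):print("leg",z,proj(i,tt+Q.apply([[-.0011+.023,0,z],[-.0011-.023,0,z]])))
cv2.imwrite("pics/w3c.png",cv2.resize(im[130:384,150:370],None,fx=2.3,fy=2.3,interpolation=0))
```

```text
t 10.08 tcp [ 0.5246 -0.1125  0.157 ] yaw 1.339 F [ 0.3  0.1 -1.4] gap 0.0079
0.0,0.1,0.7,0.1,0.0,0.1,0,
holes [[256.12119191 168.64552749]
 [255.99337895 226.69756303]]
leg 0.055 [[254.89296268 181.44215939]
 [254.88281829 248.43019463]]
leg 0.0 [[255.07786721 211.2439585 ]
 [255.04990492 297.61233834]]
```

View pics/w3c.png

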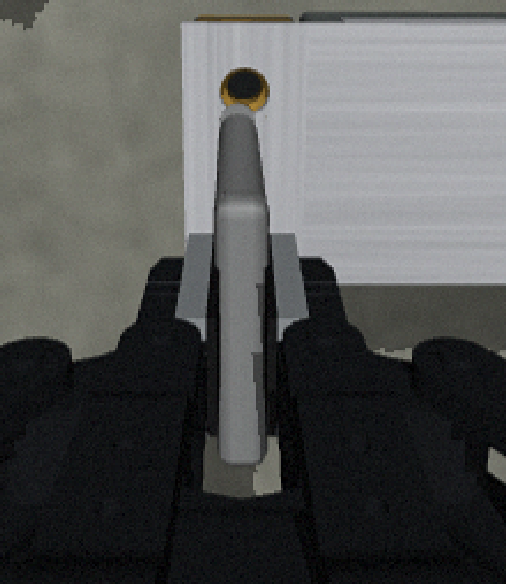

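```bash
cat > chk.py <<'E'
from h import *
def chk(im,i,s,gl=(256,170)):
    Q=rot(s["orientation"]);t=s["tcp_pos"];C=Q.inv().apply(i["xyz"]-t);RC=Q.inv()*rot(i["attitude"])
    def tool(uv,z): d=RC.apply(np.linalg.inv(i["K"])@np.r_[uv,1]);return (C+d*(z-C[2])/d[2])
    zc=t[2]-.0645
    hsv=cv2.cvtColor(im,cv2.COLOR_BGR2HSV);u0,v0=gl
    # hole: brass or dark pixels on the cover around guess
    m=(((hsv[...,1]>90)|(hsv[...,2]<90)).astype(np.uint8));roi=np.zeros_like(m);roi[v0-14:v0+14,u0-16:u0+16]=1;m*=roi
    n,l,st,c=cv2.connectedComponentsWithStats(m);k=1+np.argmax(st[1:,4]);x,y,w,h,A=st[k]
    print("hole box",x,y,w,h,A,"centre from top, 16mm wide:",tool((x+w/2-.5,y+h/2-.5),zc)[:2]*1e3,"top edge x-8:",tool((x+w/2,y-.5),zc)[0]*1e3-8)
    g=im.mean(2)
    for v in range(y+h,y+h+44,4): print(v,g[v,238:272].astype(int))
    for v in(219,332): print("bar end",v,tool((255,v),-.021)*1e3)
    pr=lambda P:proj(i,t+Q.apply(P))
    print("leg expected tip/14up/34up",pr([[.022,0,.065],[.022,0,.051],[.022,0,.031]]).round(1).tolist())
E
python3 - <<'E'
from chk import *
import pickle
i,s=pickle.load(open("w3.pkl","rb"));chk(cv2.imread("pics/w3.png"),i,s)
E
```

```text
hole box 246 160 21 18 282 centre from top, 16mm wide: [22.03299242  0.87366337] top edge x-8: 20.74672060220778
178 [177 175 168 165 167 176 167 171 131 121 125 122 124 130 129 128 125 130
 126 127 122 119 120 142 163 163 168 167 167 171 174 176 175 176]
182 [175 174 167 166 171 174 171 135 100  69  74  83  84  87  93  94  93  93
  90  89  83  80 114 179 168 167 159 164 166 174 175 174 174 175]
186 [175 175 173 162 169 176 175  64  59  71  84  84  86  87  92  92  93  93
  89  86  87  73  72 109 176 169 167 163 169 172 174 179 173 174]
190 [179 175 171 169 169 177 145  39  60  73  82  89  85  90  88  96  94  90
  94  90  86  77  72  60 148 167 162 164 168 174 178 176 176 176]
194 [177 174 172 169 167 177 135  50  60  76  80  86  88  90  93  93  95  88
  95  85  91  79  75  65 109 175 163 163 169 169 176 174 175 173]
198 [176 178 172 166 168 175  93  58  68  82  81  84  88  93  90  91  90  89
  93  86  86  86  78  67  56 143 164 164 168 173 178 170 173 168]
202 [174 178 174 168 169 177  68  65  72  77  83  87  90  92  91  94  94  96
  88  89  86  86  76  76  65  75 169 164 169 174 177 173 175 171]
206 [176 179 168 170 167 182  40  66  74  81  88  88  87  92  92 100  93  90
  90  89  89  87  82  76  65  54 140 169 167 174 175 174 174 169]
210 [174 174 172 170 168 137  45  70  76  82  88  88  86  94  90  92  93  91
  91  90  87  89  81  79  65  59  77 174 170 171 176 172 170 174]
214 [174 177 172 172 173  96  57  71  92  76  88  95  88  98  93  95  93  87
  88  88  88  84  85  81  80  69  52 141 172 173 174 172 169 170]
218 [171 177 178 172 171  63  72  90 103 113 118 126 132 126 131 131 130 131
 128 133 129 133 120 116 105  98  88  69 177 174 176 172 172 169]
bar end 219 [ 26.1848108   -0.07637888 -21.        ]
bar end 332 [-27.24851293  -0.06363611 -21.        ]
leg expected tip/14up/34up [[254.9, 177.5], [254.9, 182.9], [255.0, 192.1]]
```

>>> {"api": "send_rows", "payload": {
  "series": [-0.07,0.18,0.5,-0.9,0,0,0,-0.07,0.18,1,-0.9,0,0,0,-0.07,0.18,1.5,-0.9,0,0,0,-0.07,0.18,2,-0.9,0,0,0,-0.07,0.18,2,-0.9,0,0,0,-0.07,0.18,2,-0.9,0,0,0]
}}

```text
clock: 10.63
tcp_pos: [0.5254, -0.1136, 0.1359]
orientation: [0.006, 0.784, 0.62, 0.005]
wrist_force: [-0.0, -0.0, -2.4]
finger_gap: 0.0081
```

Run:
```python
from h import *
import pickle
i=camera_info("wrist");s=get_state();im=read_camera("wrist");cv2.imwrite("pics/w4.png",im);pickle.dump((i,s),open("w4.pkl","wb"))
print(s["tcp_pos"],s["orientation"],s["wrist_force"],s["clock"])
cv2.imwrite("pics/w4c.png",cv2.resize(im[140:240,195:315],None,fx=6,fy=6,interpolation=0))
```

```text
[ 0.52535168 -0.11359462  0.13590676] [0.00576462 0.78430909 0.62032659 0.00457726] [-0.01809743 -0.02076896 -2.36429959] 10.6333
```

View pics/w4c.png

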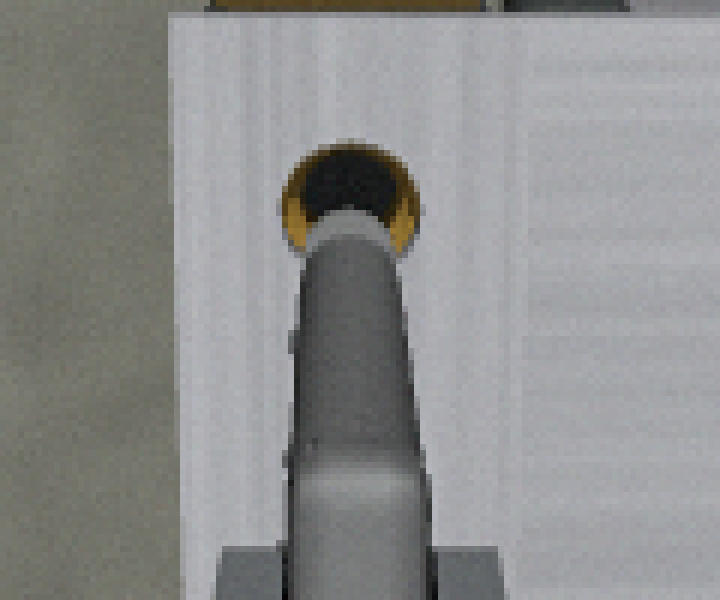

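The near leg's tip (u≈349 in the crop) sits over the near hole's centre (350, ~202), and lowering it should keep it centred. Lowering in small steps while watching the force.

>>> {"api": "send_rows", "payload": {
  "series": [0,0,0.4,0,0,0,0,0,0,0.8,0,0,0,0,0,0,1.2,0,0,0,0,0,0,1.6,0,0,0,0,0,0,1.9,0,0,0,0,0,0,1.9,0,0,0,0]
}}

```text
clock: 11.18
tcp_pos: [0.5254, -0.1135, 0.1163]
orientation: [0.005, 0.784, 0.62, 0.005]
wrist_force: [-0.4, -0.7, -1.0]
finger_gap: 0.0082
```

>>> {"api": "send_rows", "payload": {
  "series": [0,0,0.3,0,0,0,0,0,0,0.6,0,0,0,0,0,0,0.8,0,0,0,0,0,0,0.8,0,0,0,0],
  "newtons": 100
}}

```text
clock: 11.52
tcp_pos: [0.5262, -0.1138, 0.1094]
orientation: [0.006, 0.784, 0.62, 0.005]
wrist_force: [-0.4, 0.4, 2.4]
finger_gap: 0.0074
```

>>> {"api": "send_rows", "payload": {
  "series": [0,0,0.2,0,0,0,0,0,0,0.4,0,0,0,0,0,0,0.5,0,0,0,0,0,0,0.5,0,0,0,0]
}}

```text
clock: 11.85
tcp_pos: [0.5263, -0.1137, 0.1044]
orientation: [0.006, 0.784, 0.62, 0.005]
wrist_force: [0.1, 1.2, 3.6]
finger_gap: 0.0076
```

>>> {"api": "send_rows", "payload": {
  "series": [0,0,0.15,0,0,0,0,0,0,0.3,0,0,0,0,0,0,0.3,0,0,0,0]
}}

```text
clock: 12.1
tcp_pos: [0.5262, -0.1136, 0.1014]
orientation: [0.006, 0.784, 0.62, 0.005]
wrist_force: [-1.1, 1.7, 3.5]
finger_gap: 0.0073
```

>>> {"api": "send_rows", "payload": {
  "series": [0,0,0.15,0,0,0,0,0,0,0.2,0,0,0,0,0,0,0.2,0,0,0,0]
}}

```text
clock: 12.35
tcp_pos: [0.5263, -0.1136, 0.0995]
orientation: [0.006, 0.784, 0.62, 0.005]
wrist_force: [-1.1, 2.3, 4.8]
finger_gap: 0.0078
```

>>> {"api": "send_rows", "payload": {
  "series": [0,0,0.15,0,0,0,0,0,0,0.2,0,0,0,0,0,0,0.2,0,0,0,0]
}}

```text
clock: 12.6
tcp_pos: [0.5263, -0.1135, 0.0975]
orientation: [0.006, 0.784, 0.62, 0.005]
wrist_force: [-1.5, 3.3, 4.9]
finger_gap: 0.0077
```

>>> {"api": "send_rows", "payload": {
  "series": [0.05,-0.03,0.15,0,0,0,0,0.05,-0.03,0.2,0,0,0,0,0.05,-0.03,0.2,0,0,0,0]
}}

```text
clock: 12.85
tcp_pos: [0.5264, -0.1134, 0.0957]
orientation: [0.007, 0.784, 0.62, 0.005]
wrist_force: [-1.5, 1.4, 5.9]
finger_gap: 0.0077
```

>>> {"api": "send_rows", "payload": {
  "series": [0,0,0.1,0,0,0,0,0,0,0.2,0,0,0,0,0,0,0.2,0,0,0,0]
}}

```text
clock: 13.1
tcp_pos: [0.5264, -0.1134, 0.0938]
orientation: [0.007, 0.784, 0.62, 0.005]
wrist_force: [-1.4, 3.1, 5.8]
finger_gap: 0.0076
```

>>> {"api": "send_rows", "payload": {
  "series": [0,0,0.1,0,0,0,0,0,0,0.15,0,0,0,0,0,0,0.15,0,0,0,0]
}}

```text
clock: 13.35
tcp_pos: [0.5266, -0.1134, 0.0928]
orientation: [0.007, 0.784, 0.62, 0.005]
wrist_force: [-1.4, 3.3, 9.2]
finger_gap: 0.0078
```

>>> {"api": "send_rows", "payload": {
  "series": [0.03,0,0.1,0,0,0,0,0.03,0,0.2,0,0,0,0,0.03,0,0.2,0,0,0,0]
}}

```text
clock: 13.6
tcp_pos: [0.5268, -0.1132, 0.0909]
orientation: [0.007, 0.784, 0.62, 0.005]
wrist_force: [-2.3, 2.2, 9.5]
finger_gap: 0.0077
```

>>> {"api": "send_rows", "payload": {
  "series": [0,0,0.1,0,0,0,0,0,0,0.2,0,0,0,0,0,0,0.2,0,0,0,0]
}}

```text
clock: 13.85
tcp_pos: [0.5268, -0.1132, 0.089]
orientation: [0.007, 0.784, 0.62, 0.005]
wrist_force: [-2.1, 2.2, 10.5]
finger_gap: 0.0078
```

>>> {"api": "send_rows", "payload": {
  "series": [0,0,0.1,0,0,0,0,0,0,0.15,0,0,0,0,0,0,0.15,0,0,0,0]
}}

```text
clock: 14.1
tcp_pos: [0.5265, -0.1132, 0.0867]
orientation: [0.007, 0.784, 0.62, 0.005]
wrist_force: [-0.5, 1.5, 4.1]
finger_gap: 0.0073
```

>>> {"api": "send_rows", "payload": {
  "series": [0,0,-0.1,0,0,0,0,0,0,-0.2,0,0,0,0,0,0,-0.2,0,0,0,0]
}}

```text
clock: 14.35
tcp_pos: [0.5256, -0.113, 0.0872]
orientation: [0.006, 0.784, 0.62, 0.004]
wrist_force: [0.4, 0.6, -4.9]
finger_gap: 0.0075
```

>>> {"api": "send_rows", "payload": {
  "series": [0,0,-0.1,0,0,0,0,0,0,-0.2,0,0,0,0,0,0,-0.2,0,0,0,0]
}}

```text
clock: 14.6
tcp_pos: [0.5246, -0.1126, 0.0878]
orientation: [0.004, 0.784, 0.62, 0.004]
wrist_force: [3.1, -1.1, -23.6]
finger_gap: 0.0075
```

Force dropped at the click and an upward pull now meets about 23 N, so it is latched. Relaxing, letting go and backing off.

>>> {"api": "send_rows", "payload": {
  "series": [0,0,0.2,0,0,0,0,0,0,0.3,0,0,0,0,0,0,0.3,0,0,0,0.3,0,0,0.3,0,0,0,0.5,0,0,0.3,0,0,0,0.6,0,0,0.3,0,0,0,0.6,0,0,0.3,0,0,0,0.6]
}}

```text
clock: 15.18
tcp_pos: [0.5271, -0.1134, 0.0884]
orientation: [0.007, 0.784, 0.62, 0.005]
wrist_force: [0.9, -0.5, 0.7]
finger_gap: 0.0516
```

>>> {"api": "send_rows", "payload": {
  "series": [0,0,-1,0,0,0,0.6,0,0,-3,0,0,0,0.6,0,0,-6,0,0,0,0.6,0,0,-9,0,0,0,0.6,0,0,-12,0,0,0,0.6,-3,3,-13,0,0,0,0.6,-3,3,-13,0,0,0,0.6,-3,3,-13,0,0,0,0.6]
}}

```text
clock: 15.85
tcp_pos: [0.5481, -0.1505, 0.2197]
orientation: [0.008, 0.785, 0.62, 0.006]
wrist_force: [-0.1, 0.7, -0.7]
finger_gap: 0.0511
```

Run:
```python
from h import *
s=get_state();i=camera_info("wrist");im=read_camera("wrist");im2=read_camera("scene");cv2.imwrite("pics/w5.png",im)
print(s["tcp_pos"],s["wrist_force"],s["finger_gap"],s["clock"])
h=np.zeros((384,780,3),np.uint8);h[:,:512]=im;b=im2[150:310,150:262];h[:,512:]=cv2.resize(b,(268,384),interpolation=2)
cv2.imwrite("pics/f.png",h)
c=np.array([.5254,-.1138]);Y=1.338
for z in(.108,.106,.1): print(z,proj(i,[[c[0]+d*np.cos(Y),c[1]+d*np.sin(Y),z] for d in(.028,-.028)]).round(1).tolist())
```

```text
[ 0.54813649 -0.15045676  0.21971825] [-0.09760473  0.7043194  -0.71067404] 0.051057343119814816 15.85
0.108 [[211.6, 116.4], [214.3, 187.3]]
0.106 [[211.9, 116.2], [214.5, 186.7]]
0.1 [[212.7, 115.8], [215.2, 184.7]]
```

View pics/f.png

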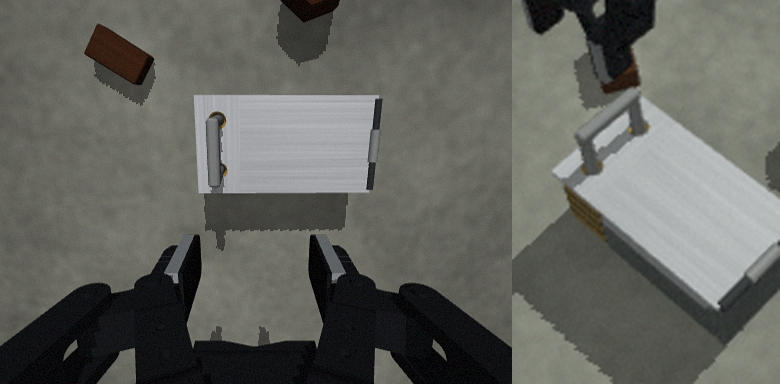

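The crown runs from (213,117) to (214,187), as predicted for a shackle latched about 38 mm deep. The cover lies flat and the gripper is clear of everything.

```bash
python3 -c "
from workcell import *
print(hand_in())"
```

```text
the job is handed in; nothing more can be done
None
```

I shut the cover with the closed fingers, put the shackle through its two holes into the lock and pressed it until it clicked. I then let go, backed off and handed the job in after about 16 s of robot time. The hand-in reports no verdict, so the checks below are my own.

- **Click:** the wrist force rose to about 10.5 N, then dropped to 4 N with the leg tips about 38 mm below the lock's top. An upward pull of about 23 N did not free it.
- **After release:** the last pictures show the cover lying flat. The crown is within about a pixel of where a latched shackle should be, and the gripper is clear. The wrist force was near zero.
- **Bystanders:** I did not measure them again at the end. The arm went nowhere near them at their height, and the force readings showed no stray contact.
- **Disagreement:** the wrist and top cameras differed by 3 to 5 mm. I used the wrist camera for both the grasp and the fit so that its error would mostly cancel. The shackle's lean in the wooden block and a small sideways force during insertion were corrected on the way.

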